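Open the battery cover of the polishing control box

TASK

Two look-alike grey control boxes stand on the bench. On the one with the round speed knob, slide the small black thumb latch sideways so that its sprung battery cover pops up and stays standing open; leave the cover of the other box, the one with two flat rocker switches and no knob, shut.

Things in the scene. Friction and masses are not known exactly. Their poses are not given: they have to be found in the camera images.
- dialbox_tab (a point): Black thumb tab of the latch on the box with the round knob: 12 mm along y, 16 along x, 14 high, on a 3 mm plate (26 x 24 mm) on the box's deck, 55 mm above the bench. Point: middle of the tab's top, 72 mm above the bench; moves with the latch. Axes are the box's: x from latch edge to hinge edge, y the way the latch slides to release, z up. Deck is clear 50 mm to -y and 95 mm to +y of the tab.
- dialbox_latch (a joint): Travel of that latch in m: 0 at rest, grows as the tab slides along the box's +y (to the knob's side), stop at 0.018. Its steel tongue (reaching 30 mm to +x of the tab's middle) leaves the cover's lip at about 0.011; 0.014 or more is a sure release. A spring returns the latch to 0 (1 N at rest, 2.4 N at the stop). Tab can be pushed or pinched from above.
- dialbox_cover (a joint): Battery cover (80 x 96 mm, 5 thick) of the fixed grey box (165 x 170 mm) with the round black knob (32 mm wide, 18 high). Angle in rad: 0 shut, flat on the deck; 1.75 open at its stop. It begins 35 mm to +x of the tab's middle, hinge 117 mm to +x. Freed, its spring swings it up to the stop in about a second and keeps it there.
- twinbox_cover (a joint): Angle in rad of the cover of the other box: same grey box, size, latch and cover, but two flat rocker switches where the first has its knob. 0 shut, and to stay so; 1.75 fully open.
Not all that is in view belongs to the job. Leave any red look-alike of the part that bears dialbox_tab alone. What is shaped like the part that bears twinbox_cover but orange is not meant.

How it is judged:
By the outcome, as a careful person would: the job done as asked, in the order asked, and still so for the second after the job is handed in, with the robot touching nothing.
It also fails if it takes over 32 s, if anything falls off the work surface, if the arm or the gripper's body presses on something with over 40 N, if the wrist force passes 120 N, or if a joint passes its speed limit or range.

ROBOT

A 6-joint arm with a two-finger parallel gripper is mounted at the origin on the work surface. World frame = base frame: x ahead of the robot, y to its left, z up, the work surface at z = 0. Lengths are in m, angles in rad, forces in N, time in s.
With the tool pointing down it reaches from about 0.3 to 0.875 m from the base axis. Payload 6.4 kg.
Tool frame: the origin (TCP) lies midway between the tips of the shut fingers; the grasp point (between the pads) lies 19 mm behind it (ctrl.tcp_to_grasp is the distance from the TCP to the grasp point, in m); z points along the fingers, y is the direction in which the jaws open and shut (so a half turn about z gives the same grasp; the last joint's range is limited). The gripper opens to 85 mm and grips with 20 to 120 N. Pads are 22 mm wide; open, the fingers measure 114 mm over their backs; the gripper's body (76 mm by 85 mm) begins 54 mm behind the grasp point. The pads swing forward as they close: fully open they stand 13 mm farther back than shut.
Start: joints at [-1.48, 0.181, 1.607, -0, 1.354, -0.206], TCP at [0.168, -0.55, 0.209] pointing down, gripper open.
Joint ranges: [-2.99, 2.99], [-0.89, 2.07], [0.3, 2.58], [-1.14, 4.28], [0, 2.63], [-3.12, 3.12]. Speed limits (rad/s): [2.57, 2.57, 3.01, 3.14, 3.14, 3.14].

INTERFACE

Orientations are given as a unit quaternion [w, x, y, z].
In Python, from bench import monitor, imaging, order, spotter, ctrl gives the robot as it stands.
- The arm moves only by the shell command python3 -m pendant 'ROWS'. ROWS is JSON, a list that holds one entry, the list of rows, each a list of 5 numbers: the shift along the world's x, y, z in mm, then the turn about the world's z in degrees, then the finger opening in mm, from 0 to 85.4. A call has 1 to 8 rows; each row shifts and turns the commanded pose from where the row before left it; what a row does not reach is not made up. A row lasts 1/8 s, in which the tool goes at most 62.5 mm and 10.7 degrees, less where a joint would pass 70% of its speed; a pose out of reach is approached as far as the arm can. A call with a gripper value outside its range is refused whole. The fingers move at their own pace and stop on an object; the grip force is fixed at half the most. Time passes only in rows, so rows that do not move let the fingers close. It gives the time, the measured TCP pose, the force and the opening at its end, in the units of the state.
- monitor.get_obs(): the state, without advancing time (a new reading comes with each control period).
- imaging.camera(name): name is "scene" or "top"; returns a dict with "img" (384x512x3 uint8, red, green, blue), "vfov" (degrees; the focal length in pixels is half the picture's height over the tangent of half this angle, whatever the lens; pixels are square), "cx", "cy" (the principal point, pixels), "origin" and "orientation" of the camera in the world. Camera axes: x right, y down, z forward; pixel columns grow to the right and rows downward; lengths in m; the calibration is good to about 2 mm. A picture is of the moment at which its call begins. There is no depth.
- order.hand_in(): hands the job in, once; it reports no verdict.
Trained networks look in the newest picture that a camera, given by its name, has taken for a name from the list of things; names that differ only in an ending like _2 or _b are one class to them, and where a whole thing is asked for, a point or a joint stands for the part that bears it (a point fixed in the world has none). Each returns a list of dicts, best first, with "confidence" (0 to 1); they miss things now and then, are a little off and sometimes report something else, mostly with a low value. They report only what shows in the picture. A call takes as long as a camera call. They do not tell look-alikes from the thing itself.
- spotter.recognise(camera, thing): "at" ([x, y, z] in m, in the coordinates of the camera as it stood for that picture, good to about 4 mm: the middle of the surface that is visible of it).
- spotter.tip_of(camera, thing): "at" ([x, y, z] in m, in the coordinates of the camera as it stood for that picture, good to about 4 mm: a listed point, or the origin of a listed thing).
The state is a dict: "time_s": time; "q": joint angles; "dq": joint speeds; "joint_efforts": joint torques, N m; "eef_pos": TCP position; "eef_rot": TCP orientation; "wrist_force": force on the tool from outside, world axes, zero at the start; "torque": the same for the moment, N m; "opening": opening from 0.0 (shut) to 1.0 (fully open).
Only numpy, scipy, OpenCV 4.12 (cv2) and the standard library are available. Lean on these libraries where they do the work, as an engineer would, in place of code of your own. Each camera call takes 0.05 s, during which the arm holds its last target. There are 200 camera calls.

## Working session

There is one attempt and no reset: what is moved stays moved. The work goes in short steps, Python scripts to look and compute and a shell command to move; the robot and the scene stay as the last step left them, time stands still between calls to the robot, and variables do not carry over. Pictures are saved under pics/ and viewed, about 8 in all and at most 12, crops included, and the job is handed in when it is done.

```bash
mkdir -p pics; cat > h.py <<'E'
import numpy as np, cv2
from bench import monitor, imaging, order, spotter, ctrl
from scipy.spatial.transform import Rotation as R
def cam(n):
    c=imaging.camera(n); q=c["orientation"]; c["R"]=R.from_quat([q[1],q[2],q[3],q[0]]).as_matrix()
    c["f"]=c["img"].shape[0]/2/np.tan(np.radians(c["vfov"]/2)); return c
def w(c,p): return c["R"]@np.array(p)+np.array(c["origin"])
def px(c,P):
    p=c["R"].T@(np.array(P)-c["origin"]); return np.array([c["cx"]+c["f"]*p[0]/p[2],c["cy"]+c["f"]*p[1]/p[2]])
def onz(c,u,v,z):
    d=c["R"]@np.array([(u-c["cx"])/c["f"],(v-c["cy"])/c["f"],1]); o=np.array(c["origin"]); return o+d*(z-o[2])/d[2]
def save(n,im): cv2.imwrite("pics/"+n,im[:,:,::-1])
E
python3 - <<'E'
from h import *
ims=[]
for n in ("scene","top"):
    c=cam(n); ims.append(c["img"]); print(n,np.round(c["origin"],3),c["vfov"],c["cx"],c["cy"])
    save(n+"0.png",c["img"])
    for t in ("dialbox_tab","dialbox_cover","twinbox_cover"):
        for fn in ("recognise","tip_of"):
            try:
                for r in getattr(spotter,fn)(n,t)[:4]:
                    P=w(c,r["at"]); print(t,fn,round(r["confidence"],2),P.round(3),px(c,P).round())
            except Exception as e: print(t,fn,e)
o=monitor.get_obs(); print(o["time_s"],o["eef_pos"],o["eef_rot"],o["opening"])
E
```

```text
scene [ 1.067 -0.017  0.829] 50.92798256495122 257.1139788457876 192.0756069640336
dialbox_tab recognise 0.62 [ 0.501 -0.252  0.061] [164. 204.]
dialbox_tab tip_of 0.43 [ 0.493 -0.255  0.071] [162. 199.]
dialbox_tab tip_of 0.41 [ 0.237 -0.311  0.072] [157. 125.]
dialbox_cover recognise 0.96 [ 0.311 -0.294  0.06 ] [160. 147.]
dialbox_cover recognise 0.95 [ 0.575 -0.259  0.056] [156. 232.]
dialbox_cover tip_of it knows: dialbox_tab
twinbox_cover recognise 0.73 [0.574 0.181 0.059] [351. 233.]
twinbox_cover recognise 0.69 [0.252 0.231 0.059] [354. 133.]
twinbox_cover tip_of it knows: dialbox_tab
top [ 0.397 -0.01   0.986] 56.65404436518056 255.14496823614542 192.60846230260248
dialbox_tab recognise 0.64 [ 0.24  -0.308  0.063] [373. 279.]
dialbox_tab recognise 0.52 [ 0.503 -0.259  0.062] [350. 177.]
dialbox_tab tip_of 0.62 [ 0.237 -0.308  0.071] [374. 281.]
dialbox_tab tip_of 0.56 [ 0.497 -0.26   0.074] [352. 179.]
dialbox_cover recognise 0.8 [ 0.576 -0.268  0.062] [352. 149.]
dialbox_cover recognise 0.58 [ 0.309 -0.3    0.059] [369. 252.]
dialbox_cover tip_of it knows: dialbox_tab
twinbox_cover recognise 0.95 [0.568 0.181 0.061] [182. 155.]
twinbox_cover recognise 0.57 [0.248 0.223 0.057] [166. 279.]
twinbox_cover tip_of it knows: dialbox_tab
0.5 [ 0.16819457 -0.54984049  0.20936676] [-3.03357526e-05  9.89009790e-01  1.47850037e-01  5.66264299e-06] 0.9968259071507884
```

```bash
python3 - <<'E'
import cv2
t=cv2.imread("pics/top0.png"); s=cv2.imread("pics/scene0.png")
cv2.imwrite("pics/topbig.png",cv2.resize(t,(800,600),interpolation=cv2.INTER_CUBIC))
cv2.imwrite("pics/scenebig.png",cv2.resize(s,(800,600),interpolation=cv2.INTER_CUBIC))
E
```

```text
(no output)
```

View pics/topbig.png

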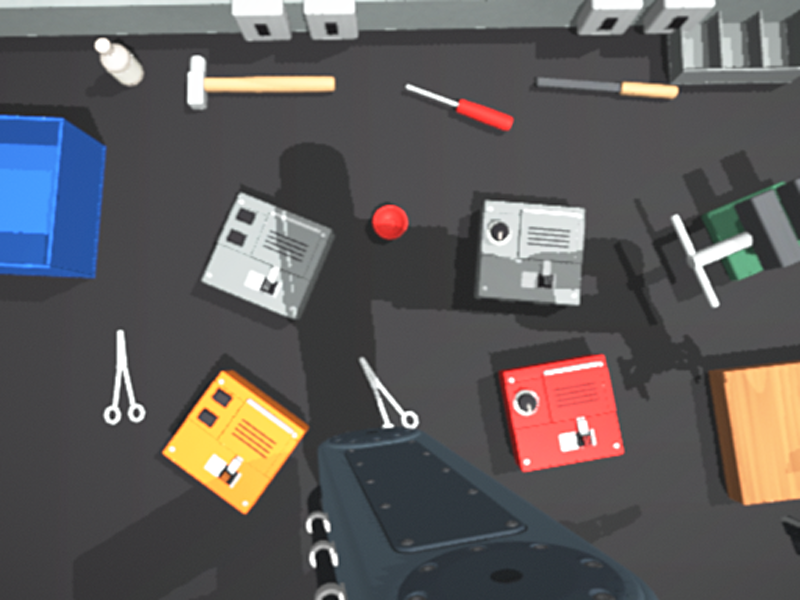

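View pics/scenebig.png

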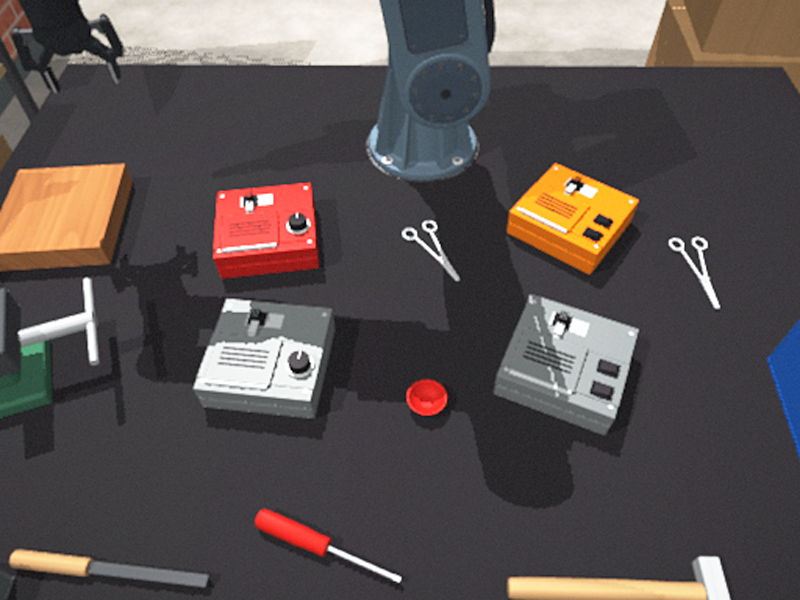

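The top picture shows four knob or rocker boxes. By tab position in 512-pixel top coordinates, the look-alikes are:
- grey knob box, about (350,177): **this is the one I want**
- red knob box, (373,280)
- grey rocker box, about (172,180)
- orange rocker box, about (148,300)

The scene picture agrees: the grey knob box's tab is at about (164,204). Next is one close crop to check the choice.

```bash
python3 - <<'E'
import cv2,numpy as np
t=cv2.imread("pics/top0.png")[115:205,295:385]; s=cv2.imread("pics/scene0.png")[182:272,118:218]
a=cv2.resize(t,(400,400),interpolation=cv2.INTER_CUBIC); b=cv2.resize(s,(400,360),interpolation=cv2.INTER_CUBIC)
b=cv2.copyMakeBorder(b,0,40,0,0,cv2.BORDER_CONSTANT)
cv2.imwrite("pics/crop.png",np.hstack([a,b]))
E
```

```text
(no output)
```

View pics/crop.png

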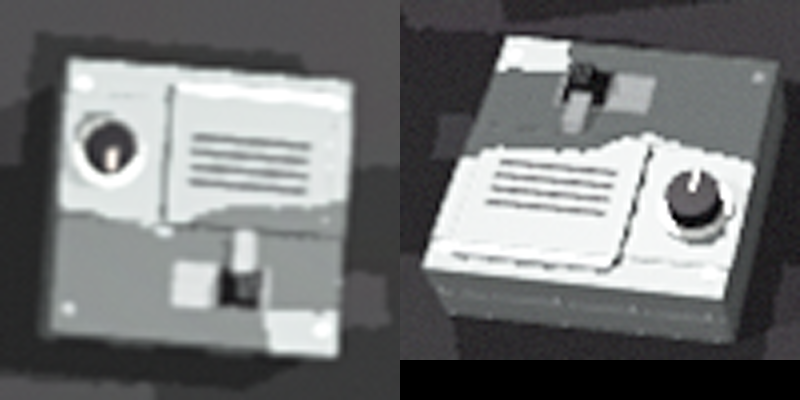

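```bash
python3 - <<'E'
from h import *
c=cam("top"); s=cam("scene")
f=lambda u,v,z:onz(c,295+u/4.444-.4,115+v/4.444-.4,z)
g=lambda u,v,z:onz(s,118+(u-400)/4-.4,182+v/4-.4,z)
TL,TR,BR=f(68,60,.055),f(355,78,.055),f(338,355,.055)
print(TL,TR,BR,np.linalg.norm(TL-TR),np.linalg.norm(TR-BR))
y=TL-TR;x=TR-BR
print("yaw from y",np.degrees(np.arctan2(-y[0],y[1])),"from x",np.degrees(np.arctan2(x[1],x[0])))
a,b,d=g(510,38,.055),g(778,62,.055),g(722,325,.055)
e=g(425,265,.055)
print("scene", a,b,d,e,np.linalg.norm(b-a),np.linalg.norm(d-b)); y=b-a;x=d-b
print(np.degrees(np.arctan2(-y[0],y[1])),np.degrees(np.arctan2(x[1],x[0])))
print("tab",f(238,285,.07),g(588,78,.07))
o=monitor.get_obs(); q=o["eef_rot"]; print(R.from_quat([q[1],q[2],q[3],q[0]]).as_matrix().round(3), ctrl.tcp_to_grasp)
E
```

```text
[ 0.63642077 -0.15858131  0.055     ] [ 0.6225721  -0.32971157  0.055     ] [ 0.45692173 -0.31273682  0.055     ] 0.17168970294921584 0.16651782969030127
yaw from y -4.626563537146922 from x -5.850868514627812
scene [ 0.45720016 -0.30628331  0.055     ] [ 0.47382496 -0.14014832  0.055     ] [ 0.65218537 -0.15506588  0.055     ] [ 0.61731129 -0.32318642  0.055     ] 0.16696472777377544 0.17898314981163116
-5.714454497677871 -4.7809310049515865
tab [ 0.49776215 -0.25134699  0.07      ] [ 0.498515   -0.24890542  0.07      ]
[[ 0.956  0.292 -0.   ]
 [ 0.292 -0.956 -0.   ]
 [-0.     0.    -1.   ]] 0.0187
```

```bash
python3 -m pendant '[[[41,37,0,-2.8,50],[41,37,0,-2.8,50],[41,37,0,-2.8,50],[41,37,0,-2.8,50],[41,37,0,-2.8,50],[41,37,0,-2.8,50],[41,37,0,-2.8,50],[41,37,0,-2.8,50]]]'; python3 -m pendant '[[[0,0,-45,0,50],[0,0,-45,0,50],[0,0,-20,0,50],[0,0,0,0,50]]]'
python3 - <<'E'
from h import *
o=monitor.get_obs(); q=o["eef_rot"]; print(o["time_s"],o["eef_pos"],o["opening"],o["wrist_force"],R.from_quat([q[1],q[2],q[3],q[0]]).as_matrix().round(3))
ims=[]
for n in("scene","top"):
    c=cam(n); e=o["eef_pos"]; p=px(c,[0.51,-0.25,.08]).astype(int)
    im=c["img"][max(0,p[1]-50):p[1]+50,p[0]-50:p[0]+50]; ims.append(cv2.resize(im,(400,400),interpolation=cv2.INTER_CUBIC))
    print(n,p)
    for r in spotter.tip_of(n,"dialbox_tab"): print(r["confidence"],w(c,r["at"]).round(4))
save("hover.png",np.hstack(ims))
E
```

```text
time_s: 1.6
eef_pos: [0.4975, -0.2526, 0.2097]
eef_rot: [0.0, 0.999, -0.048, 0.0]
wrist_force: [0.2, -1.2, -0.0]
opening: 0.585
time_s: 2.1
eef_pos: [0.495, -0.2528, 0.0976]
eef_rot: [-0.001, 0.999, -0.047, -0.002]
wrist_force: [0.1, -0.5, -0.5]
opening: 0.586
2.1 [ 0.49500427 -0.25284018  0.0975888 ] 0.5864115545469915 [ 0.10646468 -0.52282558 -0.54008909] [[ 0.996 -0.094 -0.003]
 [-0.094 -0.996  0.003]
 [-0.003 -0.002 -1.   ]]
scene [162 202]
0.62 [ 0.4972 -0.2551  0.0685]
top [348 173]
```

View pics/hover.png

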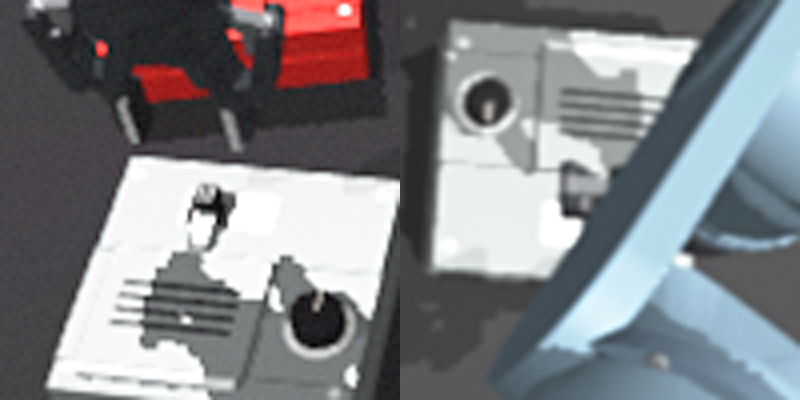

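The fingers straddle the tab in the scene view: tips at crop (137,140) and (237,150), tab top at (207,190). I'll compare the numbers before going down.

```bash
python3 - <<'E'
from h import *
c=cam("scene"); f=lambda u,v,z:onz(c,112+u/4-.4,152+v/4-.4,z)
print("tab",f(207,190,.072)); print("tips",f(137,142,.102),f(237,150,.102), "mid",f(187,146,.102))
print((px(c,monitor.get_obs()["eef_pos"])-[112,152])*4)
E
```

```text
tab [ 0.49414709 -0.25218836  0.072     ]
tips [ 0.4823699  -0.28920739  0.102     ] [ 0.48764178 -0.23014971  0.102     ] mid [ 0.48501165 -0.25961345  0.102     ]
[190.75339961 161.90393627]
```

```bash
python3 -m pendant '[[[0,0,-20,0,50],[1,0,-16,0,50],[0,0,0,0,50]]]'; python3 -m pendant '[[[0,0,0,0,4],[0,0,0,0,4],[0,0,0,0,4],[0,0,0,0,4],[0,0,0,0,4],[0,0,0,0,4]]]'
```

```text
time_s: 2.72
eef_pos: [0.4964, -0.2533, 0.0623]
eef_rot: [-0.001, 0.999, -0.047, -0.001]
wrist_force: [-0.5, 0.7, 1.0]
opening: 0.587
time_s: 3.48
eef_pos: [0.4972, -0.2538, 0.0634]
eef_rot: [-0.0, 0.999, -0.047, -0.0]
wrist_force: [-0.0, 0.6, -1.2]
opening: 0.044
```

The fingers closed to 4 mm, so the tab was not caught. I need to look.

```bash
python3 - <<'E'
from h import *
ims=[]
for n in("scene","top"):
    c=cam(n); p=px(c,[0.50,-0.25,.08]).astype(int)
    im=c["img"][p[1]-40:p[1]+40,p[0]-40:p[0]+40]; ims.append(cv2.resize(im,(400,400),interpolation=cv2.INTER_CUBIC)); print(n,p,(px(c,monitor.get_obs()["eef_pos"])-p+40)*5)
    for t in("tip_of","recognise"):
        for r in getattr(spotter,t)(n,"dialbox_tab"): print(r["confidence"],w(c,r["at"]).round(4))
save("miss.png",np.hstack(ims))
E
```

```text
scene [163 199] [200.69291366 216.51416682]
0.5 [ 0.4929 -0.2542  0.0704]
0.41 [ 0.5038 -0.2482  0.0574]
top [348 177] [202.44474072 211.13952818]
```

View pics/miss.png

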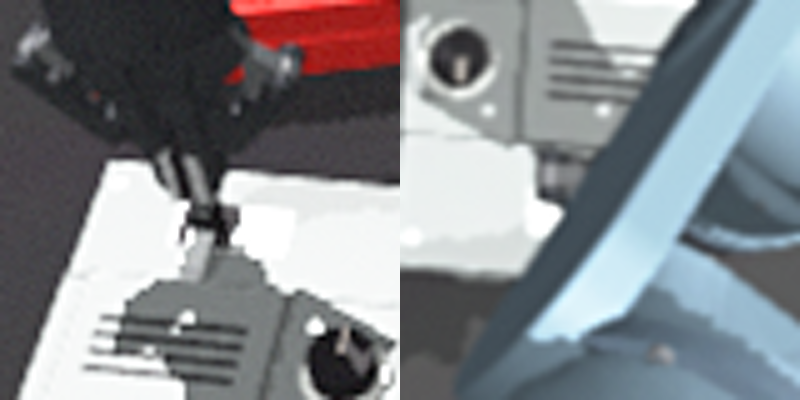

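```bash
python3 - <<'E'
from h import *
c=cam("scene"); o=monitor.get_obs(); print(o["eef_pos"],o["wrist_force"],px(c,o["eef_pos"]))
im=c["img"][180:220,140:190]; print((px(c,o["eef_pos"])-[140,180])*15,[ ((px(c,P)-[140,180])*15).round() for P in([.497,-.253,.072],[.505,-.253,.072],[.489,-.253,.072])])
save("zoom.png",cv2.resize(np.clip(im.astype(float)*1.6+20,0,255).astype(np.uint8),(750,600),interpolation=cv2.INTER_CUBIC))
E
```

```text
[ 0.49716807 -0.25388249  0.06337507] [ 0.49686312 -0.3339234   0.10893775] [163.1200083  202.30462857]
[346.80012453 334.56942848] [array([342., 301.]), array([334., 342.]), array([350., 261.])]
```

View pics/zoom.png

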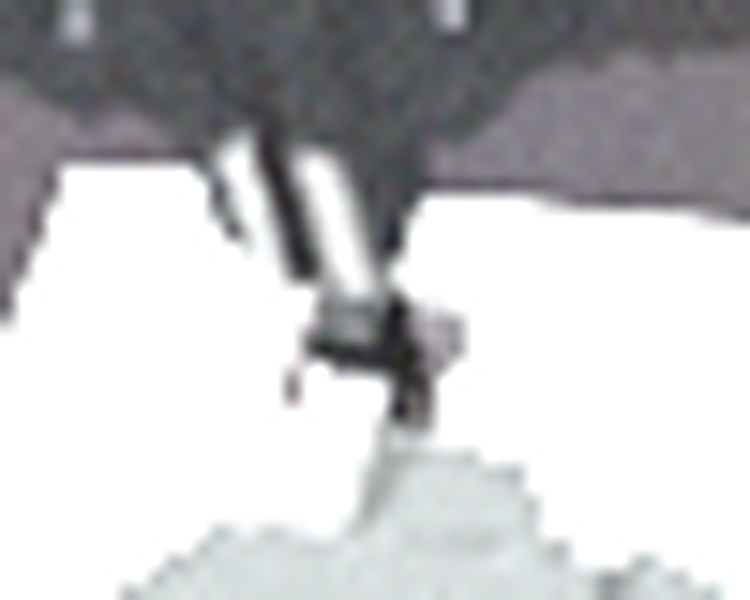

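```bash
python3 -m pendant '[[[0,0,-2,0,4],[0,0,0,0,4]]]'; python3 -m pendant '[[[0,0,-1,0,4],[0,0,0,0,4]]]'
```

```text
time_s: 4.08
eef_pos: [0.497, -0.2537, 0.0611]
eef_rot: [-0.0, 0.999, -0.047, -0.0]
wrist_force: [-0.3, 0.3, -0.6]
opening: 0.045
time_s: 4.32
eef_pos: [0.4971, -0.2538, 0.0603]
eef_rot: [-0.0, 0.999, -0.047, -0.0]
wrist_force: [-0.4, 0.7, 0.0]
opening: 0.051
```

```bash
python3 - <<'E'
from h import *
c=cam("scene"); o=monitor.get_obs(); e=o["eef_pos"]
k=12; im=cv2.resize(c["img"][165:215,132:195],None,fx=k,fy=k,interpolation=cv2.INTER_CUBIC)
im=(255*(im/255.)**0.8).astype(np.uint8).copy()
def L(A,B,col):
    a,b=[tuple(int(t) for t in (px(c,P)-[132,165]+.5)*k) for P in(A,B)]; cv2.line(im,a,b,col,1)
for dx in(-.011,.011): L(e+[dx,0,0],e+[dx,0,.06],(0,255,0))      # expected tip edges
X=np.array([.9957,-.092,0])*.008; Y=np.array([.092,.9957,0])*.006; t=np.array([.497,-.2525,.072])
p=[t+a*X+b*Y for a,b in((1,1),(1,-1),(-1,-1),(-1,1),(1,1))]
for A,B in zip(p,p[1:]): L(A,B,(255,0,0))
save("zoom2.png",im)
E
```

```text
(no output)
```

View pics/zoom2.png

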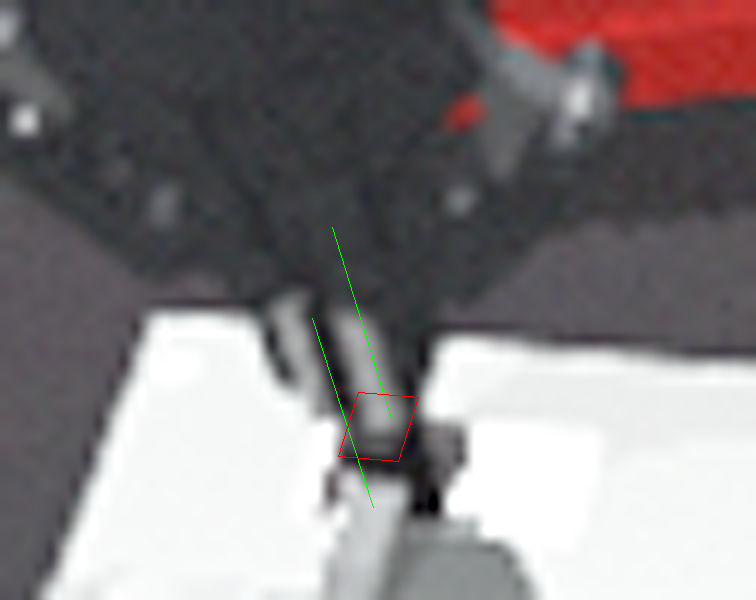

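```bash
python3 -m pendant '[[[0,0,-2,0,4],[0,0,0,0,4]]]'; python3 -m pendant '[[[0,0,-2,0,4],[0,0,0,0,4]]]';python3 -m pendant '[[[0,0,-1,0,4],[0,0,0,0,4]]]'
```

```text
time_s: 4.62
eef_pos: [0.497, -0.2538, 0.0581]
eef_rot: [-0.0, 0.999, -0.047, -0.0]
wrist_force: [0.0, 0.1, -0.8]
opening: 0.047
time_s: 4.88
eef_pos: [0.497, -0.2538, 0.0562]
eef_rot: [-0.0, 0.999, -0.047, -0.0]
wrist_force: [-0.2, -0.3, 0.7]
opening: 0.05
time_s: 5.12
eef_pos: [0.4971, -0.2538, 0.0553]
eef_rot: [-0.0, 0.999, -0.047, -0.0]
wrist_force: [-0.8, 0.1, 0.6]
opening: 0.047
```

```bash
python3 -m pendant '[[[0,0,-1.5,0,4],[0,0,0,0,4]]]'; python3 -m pendant '[[[0,0,-1.5,0,4],[0,0,0,0,4]]]'
```

```text
time_s: 5.38
eef_pos: [0.4971, -0.2538, 0.0537]
eef_rot: [-0.0, 0.999, -0.047, -0.0]
wrist_force: [0.1, -0.3, 0.2]
opening: 0.048
time_s: 5.62
eef_pos: [0.4971, -0.2538, 0.0522]
eef_rot: [-0.0, 0.999, -0.047, -0.0]
wrist_force: [0.1, -0.8, 0.8]
opening: 0.049
```

```bash
python3 - <<'E'
from h import *
c=cam("scene"); o=monitor.get_obs(); print(o["time_s"],o["eef_pos"],o["wrist_force"])
k=12; im=cv2.resize(c["img"][165:215,132:195],None,fx=k,fy=k,interpolation=cv2.INTER_CUBIC)
save("zoom3.png",im)
E
```

```text
5.675 [ 0.49711472 -0.25382001  0.05229397] [ 0.45117546 -0.43011883 -0.13344334]
```

View pics/zoom3.png

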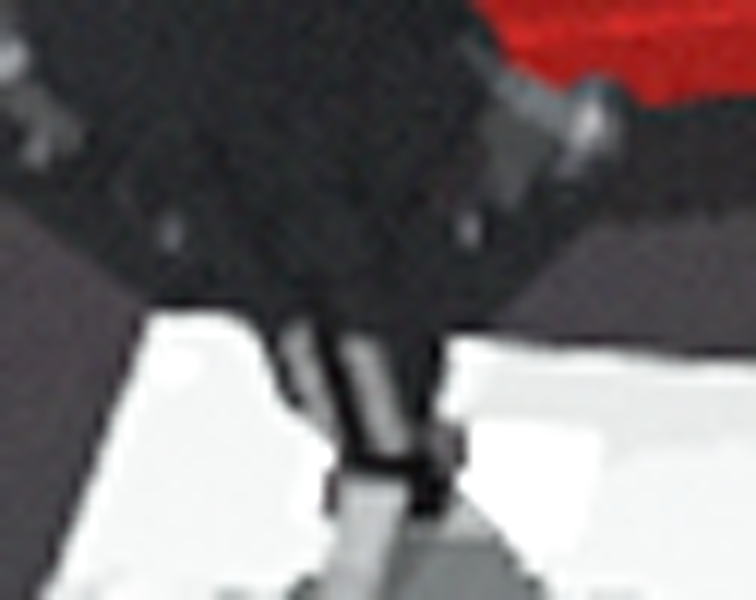

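The fingers now hide the tab's top and still nothing touches. So the real fingertips sit about 20 mm or more above the reported TCP. I'll keep feeling downward for the tab's top.

```bash
for i in 1; do python3 -m pendant '[[[0,0,-1.5,0,4],[0,0,0,0,4]]]'; python3 -m pendant '[[[0,0,-1.5,0,4],[0,0,0,0,4]]]'; python3 -m pendant '[[[0,0,-1,0,4],[0,0,0,0,4]]]'; done | grep -E "eef_pos|force"
```

```text
eef_pos: [0.4971, -0.2538, 0.0508]
wrist_force: [-0.4, -0.2, -0.8]
eef_pos: [0.4973, -0.254, 0.0503]
wrist_force: [-3.0, 2.2, 8.1]
eef_pos: [0.4974, -0.2541, 0.0502]
wrist_force: [-5.4, 2.7, 14.4]
```

Contact came at a reported z of 0.0505, which must be the tab's top at 0.072, so the offset is about 21.5 mm. I'll rise, open, straddle the tab 11 mm lower, and close.

```bash
python3 -m pendant '[[[0,0,15,0,4],[0,0,0,0,30],[0,0,0,0,50],[0,0,0,0,50],[0,0,0,0,50]]]'; python3 -m pendant '[[[0,0,-12,0,50],[0,0,-6,0,50],[0,0,-3,0,50],[0,0,-3,0,50],[0,0,0,0,50]]]'; python3 -m pendant '[[[0,0,0,0,4],[0,0,0,0,4],[0,0,0,0,4],[0,0,0,0,4],[0,0,0,0,4]]]'
```

```text
time_s: 7.05
eef_pos: [0.4969, -0.2537, 0.0629]
eef_rot: [-0.0, 0.999, -0.047, -0.0]
wrist_force: [-0.4, -0.0, 0.8]
opening: 0.586
time_s: 7.68
eef_pos: [0.4971, -0.2538, 0.0392]
eef_rot: [-0.0, 0.999, -0.047, -0.0]
wrist_force: [-0.9, -0.5, -0.5]
opening: 0.582
time_s: 8.3
eef_pos: [0.4974, -0.2542, 0.0399]
eef_rot: [0.0, 0.999, -0.047, 0.0]
wrist_force: [-2.2, -0.6, 5.7]
opening: 0.116
```

```bash
python3 -m pendant '[[[0.4,4,0.5,0,4],[0.4,4,0,0,4],[0.2,2,0,0,4],[0,0,0,0,4]]]'; python3 -m pendant '[[[0.2,2,0,0,4],[0.2,2,0,0,4],[0,0,0,0,4]]]'; python3 -m pendant '[[[0.1,1,0,0,4],[0.1,1,0,0,4],[0,0,0,0,4]]]'
```

```text
time_s: 8.8
eef_pos: [0.4984, -0.2436, 0.0399]
eef_rot: [-0.0, 0.999, -0.047, 0.0]
wrist_force: [0.4, -0.9, 1.1]
opening: 0.112
time_s: 9.18
eef_pos: [0.4988, -0.2397, 0.0399]
eef_rot: [0.0, 0.999, -0.047, 0.0]
wrist_force: [2.4, -2.3, -0.6]
opening: 0.119
time_s: 9.55
eef_pos: [0.499, -0.2378, 0.0399]
eef_rot: [-0.0, 0.999, -0.047, 0.0]
wrist_force: [3.5, -2.4, -1.2]
opening: 0.11
```

```bash
python3 - <<'E'
from h import *
c=cam("scene"); o=monitor.get_obs(); print(o["time_s"],o["eef_pos"],o["wrist_force"],o["opening"])
for t in ("dialbox_cover","twinbox_cover"):
    for r in spotter.recognise("scene",t): print(t,round(r["confidence"],2),w(c,r["at"]).round(3))
save("after.png",cv2.resize(c["img"][150:280,100:220],(554,600),interpolation=cv2.INTER_CUBIC))
E
```

```text
9.6 [ 0.4989484  -0.23783299  0.03988361] [ 2.73096141 -3.20097239 -1.72916681] 0.11495593544653909
dialbox_cover 0.65 [ 0.298 -0.253  0.061]
```

View pics/after.png

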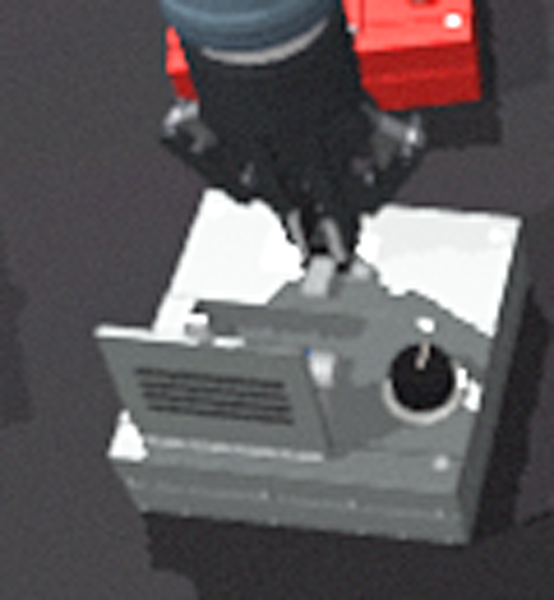

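The cover has popped up: it stands open at (100–330, 330–450) in the crop. I'll let it settle, ease the latch back, release and retreat.

```bash
python3 -m pendant '[[[0,0,0,0,4],[0,0,0,0,4],[0,0,0,0,4],[0,0,0,0,4],[0,0,0,0,4],[0,0,0,0,4],[-0.6,-6,0,0,4],[-0.7,-7,0,0,4]]]'; python3 -m pendant '[[[0,0,0,0,20],[0,0,0,0,40],[0,0,0,0,40],[0,0,0,0,40],[0,0,20,0,40],[0,0,40,0,40]]]'; python3 -m pendant '[[[-10,0,50,0,40],[-20,-10,50,0,40],[-30,-20,30,0,40],[-35,-40,0,0,40],[-35,-45,0,0,40],[0,0,0,0,40],[0,0,0,0,40]]]'
python3 - <<'E'
from h import *
c=cam("scene"); o=monitor.get_obs(); print(o["time_s"],o["wrist_force"])
for t in ("dialbox_cover","twinbox_cover","dialbox_tab"):
    for r in spotter.recognise("scene",t): print(t,round(r["confidence"],2),w(c,r["at"]).round(3))
save("final.png",cv2.resize(c["img"],(800,600),interpolation=cv2.INTER_CUBIC))
E
```

```text
time_s: 10.7
eef_pos: [0.4976, -0.2511, 0.0399]
eef_rot: [-0.0, 0.999, -0.047, 0.0]
wrist_force: [4.8, -2.0, -2.5]
opening: 0.116
time_s: 11.45
eef_pos: [0.496, -0.2496, 0.0987]
eef_rot: [-0.001, 0.999, -0.047, -0.002]
wrist_force: [0.6, -0.3, -0.0]
opening: 0.471
time_s: 12.32
eef_pos: [0.3675, -0.3655, 0.2297]
eef_rot: [-0.0, 0.999, -0.047, -0.0]
wrist_force: [-0.0, 0.8, -1.3]
opening: 0.469
12.375 [ 0.11726866  0.72495715 -0.27976818]
dialbox_cover 0.74 [ 0.625 -0.262  0.104]
dialbox_cover 0.7 [ 0.313 -0.293  0.06 ]
twinbox_cover 0.64 [0.575 0.183 0.057]
twinbox_cover 0.6 [0.253 0.232 0.056]
dialbox_tab 0.64 [ 0.243 -0.304  0.061]
dialbox_tab 0.57 [ 0.501 -0.252  0.06 ]
```

View pics/final.png

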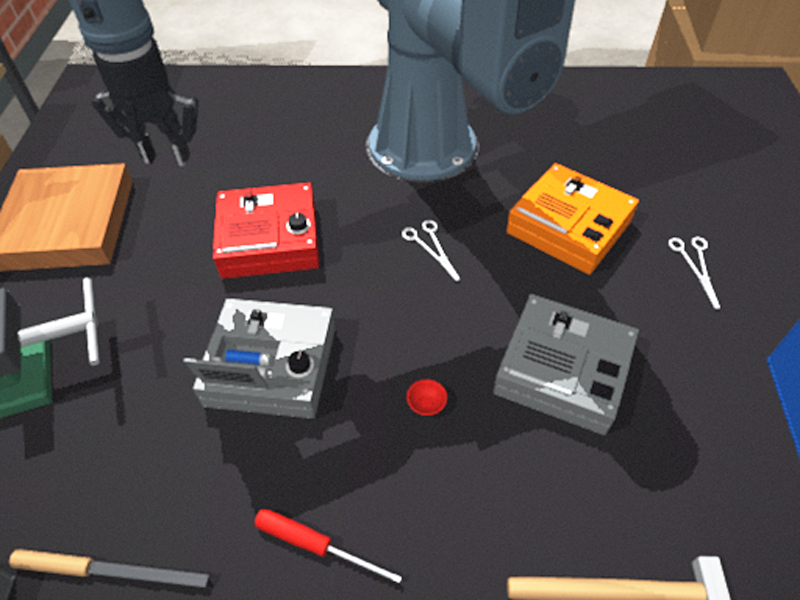

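The grey knob box's cover stands open, with the blue battery showing at about (240,357). The grey twin box is shut, the red and orange boxes are untouched, and the arm is clear.

```bash
python3 -c "
from bench import order; print(order.hand_in())"
```

```text
the job is handed in; nothing more can be done
None
```

The cover of the grey box with the round knob is open and standing up. I pinched that box's thumb tab, slid the latch about 16 mm along the box's +y, waited for the cover to rise, eased the latch back, let go and moved clear. I handed in at about 12.4 s.

**Final checks:** the last picture shows the cover upright with the battery visible, and the network puts it about 0.104 m above the bench, up from about 0.056–0.062 m when shut. The grey rocker-switch box is still shut, at about 0.057 m. The red and orange boxes are untouched. The wrist force was near zero, with nothing touching the robot.

**What disagreed:** my first pinch closed on air. The real fingertips were about 21 mm higher than the reported tool position. I found this by lowering the closed fingers gently onto the top of the tab, with about 14 N of contact, and corrected for it. On the second pinch the gripper read about 10 mm across the tab instead of the stated 12 mm, but it held.

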